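Secure the potato chipper's pivot pin with its spring cotter

TASK

Take the spring cotter out of the slim tube on its stand and pin it through the potato chipper's pivot pin: find the cross hole by feel, push the straight leg down through it and go on until the bow snaps over the side of the pin and the finger loop sits down on the pin, then let go. Be gentle: never load the chipper with more than 35 N, or the leg bends. Leave the salt shaker and the two steel cups where they are.

Things in the scene. Friction and masses are not known exactly. Their poses are not given: they have to be found in the camera images.
- chipper: Bench potato chipper of aluminium and steel, fixed. Base 300 x 130 mm, top 18 mm up; origin under its middle, x from the pivot end (-x) along the lever to its black handle (+x), z up. Two steel cheeks (x -110, y -22 to 22 mm, 97 mm tall) carry a round steel pivot pin, 24 mm thick, along y, axis 75 mm up. It sticks out on the -y side and has its cross hole there.
- pin_mid (a point): Point on the pivot pin's axis, at (-110, -58, 75) mm in the chipper's frame, same axes; the pin's top is 12 mm higher. The cross hole (7 mm wide, vertical, right through) is not measured: it lies from 18 mm before to 18 mm beyond this point along y, as the pin is stuck fast at a different place each time. Its centre is 16 mm short of the pin's free (-y) end, so the first gap from the cheek outwards is the hole.
- stand: Dark steel plate 110 x 85 x 8 mm, fixed, with one slim upright square tube in the middle (12 mm outside, 7 mm bore, top 70 mm above the work surface). Origin under the middle of the plate, z up. The cotter is parked in the tube.
- clip_grip (a point): Place to grip the cotter: middle of the straight sides of its upright, double-wound, stiff finger loop, 102 mm above the work surface when parked. z up, x towards the bow. The loop is 26 mm wide along x, 12 mm thick along y, from 14 mm above to 32 mm below this point. Home on the pin, the loop's underside rests on the pin's top: this point is then 44 mm above the pin's axis.
- clip_tip (a point): Foot of the cotter's straight leg, 90 mm straight below clip_grip, same axes. The leg is 5 mm thick, its last 7 mm tapered to 2.4 mm. It enters the cross hole freely until the bow meets the pin, when this foot is about 18 mm below the pin's axis; the bow then resists with roughly 3 to 15 N, and snaps over with the foot 30 to 38 mm below the axis. Home, it is 46 mm below.
- clip: The spring cotter, 5 mm bright steel wire, 60 g, loose, upright in the stand's tube; origin at clip_grip. The springy bow hangs at +x beside the leg: bulges to 16 mm from the leg, comes in to a bump (10 mm from the leg, 60 mm below the origin), flares to its end (18 mm out, 75 mm below). It must go round one side of the pin, either one: the cotter's x axis square to the pin.
- clip_bow (a joint): How far the cotter's bow is sprung open, rad: 0 at rest, 0.06 to 0.15 as its bump passes the widest part of the pin, and back to 0 after the snap.
- salt_shaker: Salt shaker, 44 mm wide and 90 mm tall, loose; origin under it. Leave alone.
- cup_near: Steel portion cup, 61 mm wide and 37 mm tall, loose, behind the work between chipper and stand; origin under it. Leave alone.
- cup_far: Steel portion cup, 61 mm wide and 37 mm tall, loose, on the right; origin under it. Leave alone.

How it is judged:
On the way, in this order (a step that is already met when the one before it is completed fails the run):
1. the cotter is drawn out of its tube: the foot of its leg is above the tube's top (z of clip_tip in the frame of stand above 0.074 m), for 0.1 s.
2. the straight leg is through the pin's cross hole: its foot is below the pin, under the pin's axis (z of clip_tip in the frame of pin_mid below -0.014 m and x of clip_tip in the frame of pin_mid between -0.008 and 0.008 m and y of clip_tip in the frame of pin_mid between -0.024 and 0.024 m), for 0.1 s.
At the end, for the whole second after the job is handed in: The cotter is released and at rest in the pin: leg through the cross hole (foot within 8 mm of the pin's axis plane), upright within 0.2 rad, loop on the pin or under 4.5 mm above it, square to the pin within 0.4 rad, bow within 0.06 rad of rest (z of clip_grip in the frame of pin_mid between 0.04 and 0.0485 m and x of clip_tip in the frame of pin_mid between -0.008 and 0.008 m and y of clip_tip in the frame of pin_mid between -0.024 and 0.024 m and angle between clip_grip's own z axis and vertical below 0.2 rad and angle between the x axis of clip_grip and the x axis of chipper, either way round below 0.4 rad and value of joint clip_bow below 0.06 rad and linear speed of clip below 0.02 m/s); the robot touches nothing.
It fails at once if the chipper or its pin is loaded with more than 35 N (contact force between chipper and anything else above 35 N).
It fails at once if the salt shaker or a steel cup is moved by more than 30 mm (distance of any of salt_shaker, cup_near, cup_far from where it was at the start of the episode above 0.03 m).
It also fails if it takes over 72 s, if anything falls off the work surface, if the arm or the gripper's body presses on something with over 40 N, if the wrist force passes 120 N, or if a joint passes its speed limit or range.

ROBOT

A 7-joint arm with a two-finger parallel gripper is mounted at the origin on a cart in front of the work surface, level with it; the furniture and walls round the work are solid. World frame = base frame: x ahead of the robot, y to its left, z up, the work surface at z = 0. Lengths are in m, angles in rad, forces in N, time in s.
With the tool pointing down it reaches from about 0.4 to 0.875 m from the base axis. Payload 19.3 kg.
Tool frame: the origin (TCP) lies on the mounting face of the last link; the fingertips stand 173 mm ahead of it and the grasp point (between the pads) lies 155 mm ahead of it (bot.grip_point_offset is the distance from the TCP to the grasp point, in m); z points along the fingers, y is the line along which they close (so a half turn about z gives the same grasp; the last joint's range is limited). The gripper opens to 85 mm and grips with 20 to 120 N. Pads are 22 mm wide; open, the fingers measure 114 mm over their backs; the gripper's body (76 mm by 85 mm) begins 54 mm behind the grasp point. The pads swing forward as they close: fully open they stand 13 mm farther back than shut.
Start: joints at [1.123, 0.521, -0.036, 1.599, 0.021, 1.021, -0.113], TCP at [0.231, -0.581, 0.405] pointing down, gripper open.
Joint ranges: [-2.91, 2.91], [-0.3, 2.13], [-1.5, 1.42], [0.17, 2.43], [-1.26, 4.41], [0.16, 1.93], [-2.52, 2.52]. Speed limits (rad/s): [1.89, 1.89, 2.39, 2.39, 3.01, 3.01, 3.01].

INTERFACE

Orientations are given as [roll, pitch, yaw] about the fixed x, y, z axes, in that order (R = Rz(yaw) Ry(pitch) Rx(roll)).
In Python, from workcell import bot gives the robot as it stands.
- The arm moves only by the tool arm_command, never from a script. Its argument "deltas" is a list of rows, each a list of 3 entries, a list of its own where there are three numbers: the shift along the tool's x, y, z in cm, then the turn, a rotation vector about the tool's x, y, z in rad, then the finger opening in cm, from 0 to 8.54. In form: [[[tx, ty, tz], [rx, ry, rz], claw], ...]. A call has 1 to 20 rows; each row shifts and turns the commanded pose from where the row before left it, along the tool's axes as they then stand; what a row does not reach is not made up. A row lasts 1/10 s, in which the tool goes at most 50 mm and 8.59 degrees, less where a joint would pass 70% of its speed; a pose out of reach is approached as far as the arm can. A call with a gripper value outside its range is refused whole. The fingers move at their own pace and stop on an object; "newtons" is the grip in N (left out, the last holds). Time passes only in rows, so rows that do not move let the fingers close. It gives the time, the measured TCP pose, the force, the opening and the grip force at its end, in the units of the state.
- bot.observe(): the state, without advancing time (a new reading comes with each control period).
- bot.grab_frame(name): name is "side" or "top"; returns a dict with "frame" (400x640x3 uint8, red, green, blue), "K" (3x3 intrinsics, pixels), "k1" (the pictures are not rectified: a ray, as slopes to the right and down, at radius r is drawn at 1 + k1 r^2 times it, then the intrinsics apply), "rvec" (rotation vector, rad) and "tvec" (3), from world to camera coordinates, as OpenCV has them. Camera axes: x right, y down, z forward; pixel columns grow to the right and rows downward; lengths in m; the calibration is good to about 2 mm. A picture is of the moment at which its call begins. There is no depth.
- bot.job_done(): hands the job in; it is judged then, once.
Trained networks look in a picture, given as the dict that the camera call returned (one of the last four; its "shot" number tells which), for a name from the list of things; names that differ only in an ending like _2 or _b are one class to them, and where a whole thing is asked for, a point or a joint stands for the part that bears it (a point fixed in the world has none). Each returns a list of dicts, best first, with "p" (0 to 1); they miss things now and then, are a little off and sometimes report something else, mostly with a low value. They report only what shows in the picture. A call takes as long as a camera call.
- bot.find_in(name, picture): "rect" ([left, top, width, height] in pixels, round what is visible of it).
- bot.mark_of(name, picture): "at" ([column, row] in pixels: a listed point, or the origin of a listed thing).
The state is a dict: "clock": time; "qpos": joint angles; "qd": joint speeds; "joint_efforts": joint torques, N m; "position": TCP position; "tool_rot": TCP orientation; "force": force on the tool from outside, world axes, zero at the start; "moment": the same for the moment, N m; "grip_width": finger opening in m; "finger_force": force on a finger pad.
Only numpy, scipy, OpenCV 4.12 (cv2) and the standard library are available. Lean on these libraries where they do the work, as an engineer would, in place of code of your own. Each camera call takes 0.05 s, during which the arm holds its last target. There are 200 camera calls.

## Working session

There is one attempt and no reset: what is moved stays moved. The work goes in short steps, Python scripts to look and compute and a tool call to move; the robot and the scene stay as the last step left them, time stands still between calls to the robot, and variables do not carry over. Pictures are saved under pics/ and viewed, at most 10 in all, crops included, and the job is handed in when it is done.

Besides the shell and the picture viewer there is one more tool, called by a JSON object that holds its "fn" and its "kwargs", one argument or row to a line. arm_command: Moves the arm, as the interface text tells. Its arguments: {"type":"object","properties":{"deltas":{"type":"array","items":{"type":"array"}},"newtons":{"type":"number"}},"required":["deltas"]}

```bash
mkdir -p pics; cat > h.py <<'E'
import numpy as np, cv2
from workcell import bot
from scipy.spatial.transform import Rotation as R
from scipy.optimize import least_squares
def ray(f,px):
    K=f["K"];K=np.array(K);d=np.array([(px[0]-K[0,2])/K[0,0],(px[1]-K[1,2])/K[1,1]])
    u=d.copy()
    for _ in range(20): u=d/(1+f["k1"]*(u@u))
    Rm=cv2.Rodrigues(np.array(f["rvec"],float))[0];t=np.array(f["tvec"],float).ravel()
    return -Rm.T@t, Rm.T@np.array([u[0],u[1],1.])
def atz(f,px,z):
    c,d=ray(f,px); return c+d*(z-c[2])/d[2]
def tri(obs):
    A=np.zeros((3,3));b=np.zeros(3)
    for f,px in obs:
        c,d=ray(f,px);d=d/np.linalg.norm(d);P=np.eye(3)-np.outer(d,d);A+=P;b+=P@c
    return np.linalg.solve(A,b)
def proj(f,X):
    Rm=cv2.Rodrigues(np.array(f["rvec"],float))[0];p=Rm@np.asarray(X,float)+np.array(f["tvec"],float).ravel()
    u=p[:2]/p[2];u=u*(1+f["k1"]*(u@u));K=np.array(f["K"]);return np.array([K[0,0]*u[0]+K[0,2],K[1,1]*u[1]+K[1,2]])
def save(f,n): cv2.imwrite("pics/"+n,cv2.cvtColor(f["frame"],cv2.COLOR_RGB2BGR))
E
python3 - <<'E'
from h import *
np.set_printoptions(precision=4,suppress=True)
s=bot.observe();print(s)
F={n:bot.grab_frame(n) for n in("side","top")}
for n in F: save(F[n],n+"0.png"); print(n,F[n]["K"],F[n]["k1"],ray(F[n],(320,200)))
for nm in["chipper","pin_mid","stand","clip_grip","clip_tip","salt_shaker","cup_near","cup_far"]:
    o=[]
    for n in F:
        m=bot.mark_of(nm,F[n])[:2]; print(nm,n,[(round(a["p"],2),np.round(a["at"],1)) for a in m])
        if m:o.append((F[n],m[0]["at"]))
    if len(o)==2:print("   tri",tri(o))
    for f,a in o:
        if nm in("chipper","stand","salt_shaker","cup_near","cup_far"):print("   z0",atz(f,a,0))
E
```

```text
{'clock': 0.0, 'qpos': array([ 1.1228,  0.522 , -0.0363,  1.6   ,  0.0212,  1.0211, -0.1128]), 'qd': array([-0.0002,  0.0012, -0.0017,  0.0018, -0.0009,  0.    , -0.0001]), 'joint_efforts': array([  0.0008, -92.7112,   1.9805, -36.9935,   0.018 ,   0.0081,
         0.0001]), 'position': array([ 0.2305, -0.5808,  0.4041]), 'tool_rot': array([-3.1405,  0.0001,  0.3778]), 'force': array([ 0.2918,  0.2991, -0.119 ]), 'moment': array([ 0.0167, -0.0092,  0.004 ]), 'finger_force': 0.0, 'grip_width': 0.08511197877975}
side [[387.3654   0.     323.3363]
 [  0.     387.3654 205.2753]
 [  0.       0.       1.    ]] 0.030067353297956366 (array([0.4864, 0.8317, 0.6355]), array([ 0.0875, -0.8555, -0.5106]))
top [[506.6737   0.     308.2581]
 [  0.     506.6737 195.3169]
 [  0.       0.       1.    ]] -0.1557238005536784 (array([ 0.2744, -0.061 ,  1.4165]), array([ 0.1986, -0.0465, -0.9793]))
chipper side [(0.93, array([298.3, 291.4])), (0.41, array([359.1, 173.4]))]
chipper top [(0.77, array([209.2, 196.1]))]
   tri [0.6053 0.1863 0.0049]
   z0 [0.6063 0.1812 0.    ]
   z0 [0.6063 0.1871 0.    ]
p
[... 536 characters left out ...]
 224.9])), (0.51, array([291.4, 249.8]))]
   tri [ 0.4778 -0.2291  0.0211]
salt_shaker side [(0.66, array([356.2, 173. ])), (0.6, array([373. , 237.4]))]
salt_shaker top [(0.76, array([288.9, 250.4]))]
   tri [ 0.4452 -0.0328  0.1961]
   z0 [ 0.4825 -0.4336  0.    ]
   z0 [ 0.4275 -0.0258  0.    ]
cup_near side [(0.9, array([282.2, 235. ])), (0.2, array([298.1, 291.7]))]
cup_near top [(0.55, array([280.5, 165.8]))]
   tri [ 0.6768 -0.0256  0.0055]
   z0 [ 0.6826 -0.0344  0.    ]
   z0 [ 0.6743 -0.0255  0.    ]
cup_far side [(0.5, array([309.1, 178.5]))]
cup_far top [(0.62, array([392.4, 163.6]))]
   tri [ 0.6433 -0.3469  0.0164]
   z0 [ 0.648  -0.3785  0.    ]
   z0 [ 0.6471 -0.3503  0.    ]
```

View pics/top0.png

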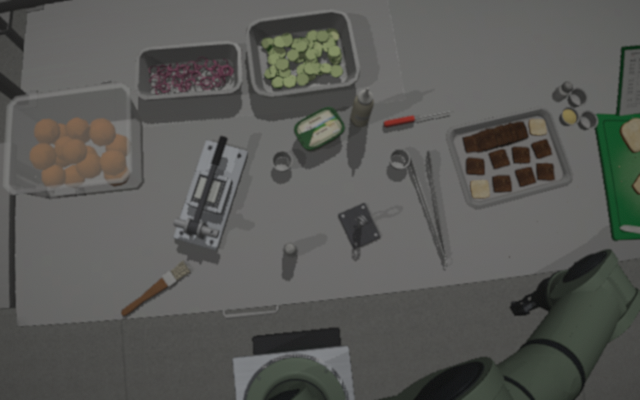

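View pics/side0.png

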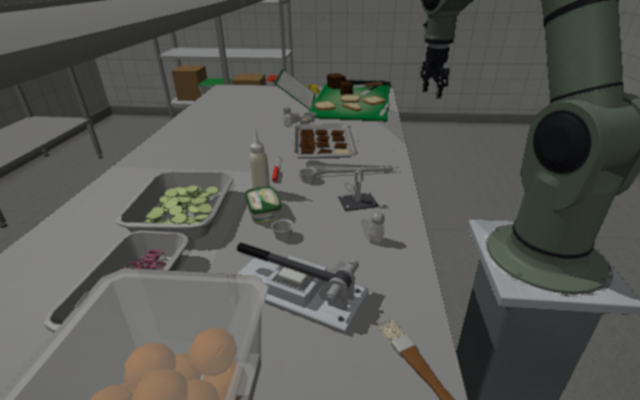

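```bash
python3 - <<'E'
import cv2,numpy as np
t=cv2.imread("pics/top0.png");s=cv2.imread("pics/side0.png")
def c(i,x,y,w=80,h=60): return cv2.convertScaleAbs(cv2.resize(i[y:y+h,x:x+w],(400,300),interpolation=cv2.INTER_CUBIC),alpha=1.6)
cv2.imwrite("pics/c1.png",np.vstack([np.hstack([c(t,320,195),c(s,320,155)]),np.hstack([c(t,165,195),c(s,300,250)])]))
E
```

```text
(no output)
```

View pics/c1.png

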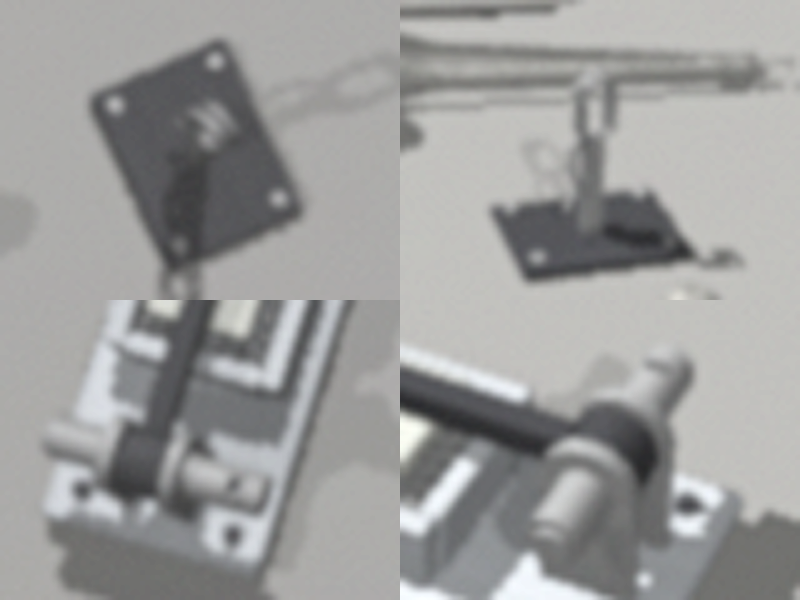

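```bash
python3 - <<'E'
from h import *
t=cv2.imread("pics/top0.png");s=cv2.imread("pics/side0.png")
def c(i,x,y,w=28,h=28): return cv2.convertScaleAbs(cv2.resize(i[y:y+h,x:x+w],(400,400),interpolation=cv2.INTER_NEAREST),alpha=1.8)
cv2.imwrite("pics/c2.png",np.hstack([c(t,346,208),c(s,342,166)]))
f=bot.grab_frame("top");g=bot.grab_frame("side")
for px in [(364,203),(380,238),(353,250),(338.4,215)]: print(atz(f,px,.008))
print("hole",atz(f,(212.4,231.6),.087),"end",atz(f,(165+268/5,195+190/5),.08))
# chipper base right edge, image
for z,pxs in((.018,[(217,247),(235,195)]),):
    for p in pxs: print("edge",atz(f,p,z))
for z in (0,.07,.102,.116): print(z,proj(f,[.4815,-.2325,z]),proj(g,[.4815,-.2325,z]))
for n,q in(("top",f),("side",g)):
  for k in("clip","clip_grip","chipper","stand"): print(n,k,[(round(r["p"],2),np.round(r["rect"],1)) for r in bot.find_in(k,q)[:2]])
E
```

```text
[ 0.53822692 -0.25129207  0.008     ]
[ 0.43408174 -0.28343408  0.008     ]
[ 0.40884199 -0.20377945  0.008     ]
[ 0.51158577 -0.17478871  0.008     ]
hole [0.48863034 0.16973961 0.087     ] end [0.48430531 0.1545728  0.08      ]
edge [0.45530816 0.17190596 0.018     ]
edge [0.59757481 0.11037044 0.018     ]
0 [359.67358365 223.76699964] [355.54400193 201.41310838]
0.07 [362.30686916 219.70600488] [356.35289105 181.99811399]
0.102 [363.60007094 217.71052834] [356.74118603 172.71927538]
0.116 [364.18498373 216.80773332] [356.91494114 168.57568293]
top clip [(0.48, array([354.3, 217.6,  15.9,   7.2]))]
top clip_grip [(0.46, array([354.3, 214.3,  11.3,  11.9])), (0.45, array([383.9, 147.1,  26.1,  22.7]))]
top chipper []
top stand [(0.73, array([339.6, 202.7,  40.1,  48.6]))]
side clip [(0.4, array([354.6, 165.2,   3.8,  32. ]))]
side clip_grip [(0.54, array([357. , 171. ,   7.4,  16.9]))]
side chipper [(0.96, array([238.8, 246.2, 130.8,  84.3]))]
side stand [(0.96, array([338.1, 181.2,  37.1,  31.1])), (0.31, array([356.4, 169.4,   5.5,  12.6]))]
```

View pics/c2.png

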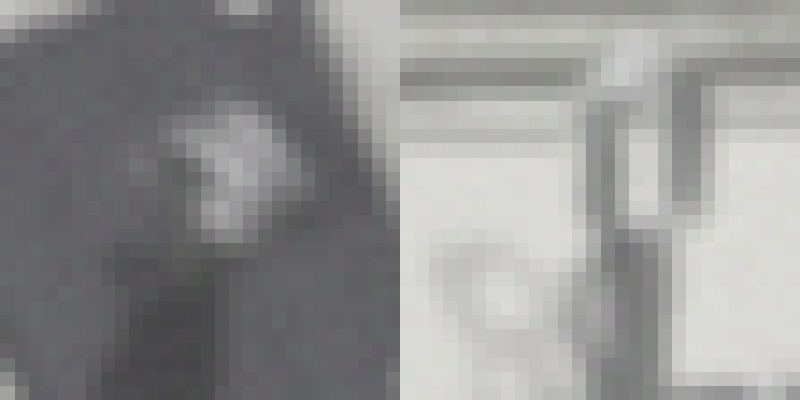

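```bash
python3 - <<'E'
from h import *
F={n:bot.grab_frame(n) for n in("top","side")}
a=np.linspace(0,np.pi,9)
loop=[(10.5*np.cos(t),1+10.5*np.sin(t)) for t in a]+[(-10.5,-19)]+[(10.5*np.cos(t),-19+10.5*np.sin(t)) for t in np.pi+a]+[(10.5,1)]
bow=[(5,-29),(13,-36),(16,-45),(10,-60),(18,-75)]
org=np.array([.4755,-.2285,.102])
rows=[]
for n,(x0,y0) in(("top",(342,204)),("side",(342,164))):
  r=[]
  base=cv2.convertScaleAbs(cv2.resize(cv2.cvtColor(F[n]["frame"],cv2.COLOR_RGB2BGR)[y0:y0+40,x0:x0+32],(224,280),interpolation=cv2.INTER_NEAREST),alpha=1.7)
  for yaw in(None,15,38,60):
    im=base.copy()
    if yaw is not None:
      w=np.radians(yaw);ex=np.array([np.cos(w),np.sin(w),0]);ey=np.array([-np.sin(w),np.cos(w),0])
      for pts,col,ys in((loop,(0,0,255),(-3.5,3.5)),(bow,(0,160,0),(0,)),([(0,-32),(0,-90)],(255,0,0),(0,))):
        for y in ys:
          P=[((proj(F[n],org+(ex*p[0]+ey*y)/1000+[0,0,p[1]/1000])-[x0-.5,y0-.5])*7).astype(int) for p in pts]
          cv2.polylines(im,[np.array(P)],False,col,1)
    r.append(im[:, :200])
  rows.append(np.hstack(r))
cv2.imwrite("pics/c3.png",np.vstack(rows))
E
```

```text
(no output)
```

View pics/c3.png

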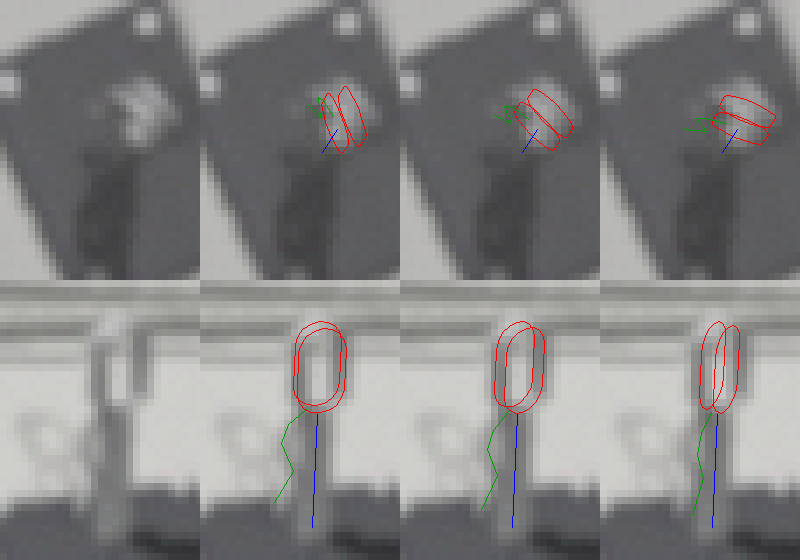

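{"fn": "arm_command", "kwargs": {
  "deltas": [
    [[2.555, -1.691, 0.53], [0, 0, 0], 8.5],
    [[2.555, -1.691, 0.53], [0, 0, 0], 8.5],
    [[2.555, -1.691, 0.53], [0, 0, 0], 8.5],
    [[2.555, -1.691, 0.53], [0, 0, 0], 8.5],
    [[2.555, -1.691, 0.53], [0, 0, 0], 8.5],
    [[2.555, -1.691, 0.53], [0, 0, 0], 8.5],
    [[2.555, -1.691, 0.53], [0, 0, 0], 8.5],
    [[2.555, -1.691, 0.53], [0, 0, 0], 8.5],
    [[2.555, -1.691, 0.53], [0, 0, 0], 8.5],
    [[2.555, -1.691, 0.53], [0, 0, 0], 8.5],
    [[2.555, -1.691, 0.53], [0, 0, 0], 8.5],
    [[2.555, -1.691, 0.53], [0, 0, 0], 8.5],
    [[2.555, -1.691, 0.53], [0, 0, 0], 8.5],
    [[2.555, -1.691, 0.53], [0, 0, 0], 8.5],
    [[0, 0, 0], [0, 0, -0.1425], 5],
    [[0, 0, 0], [0, 0, -0.1425], 5],
    [[0, 0, 0], [0, 0, 0], 5],
    [[0, 0, 0], [0, 0, 0], 5]
  ],
  "newtons": 60
}}

```text
clock: 3.3
position: [0.4755, -0.2293, 0.3305]
tool_rot: [3.142, -0.0, 0.658]
force: [0.5, -0.2, -0.3]
grip_width: 0.0505
finger_force: 0.0
```

{"fn": "arm_command", "kwargs": {
  "deltas": [
    [[0, 0, 1.4], [0, 0, 0], 5],
    [[0, 0, 1.4], [0, 0, 0], 5],
    [[0, 0, 1.4], [0, 0, 0], 5],
    [[0, 0, 1.4], [0, 0, 0], 5],
    [[0, 0, 1.4], [0, 0, 0], 5],
    [[0, 0, 0], [0, 0, 0], 3.0],
    [[0, 0, 0], [0, 0, 0], 2.4],
    [[0, 0, 0], [0, 0, 0], 2.2]
  ],
  "newtons": 20
}}

```text
clock: 4.1
position: [0.4759, -0.2291, 0.2612]
tool_rot: [3.141, -0.0, 0.661]
force: [0.3, 0.0, -0.7]
grip_width: 0.0221
finger_force: 0.0
```

```bash
python3 - <<'E'
from h import *
F={n:bot.grab_frame(n) for n in("top","side")}
print(bot.observe()["force"],bot.observe()["position"],bot.observe()["grip_width"])
def c(n,x,y): return cv2.convertScaleAbs(cv2.resize(cv2.cvtColor(F[n]["frame"],cv2.COLOR_RGB2BGR)[y:y+50,x:x+50],(400,400),interpolation=cv2.INTER_CUBIC),alpha=1.6)
cv2.imwrite("pics/c4.png",np.hstack([c("top",340,195),c("side",334,155)]))
E
```

```text
[ 0.48865474  0.2121196  -1.00064193] [ 0.47585796 -0.22906028  0.26120194] 0.021930626632331373
```

View pics/c4.png

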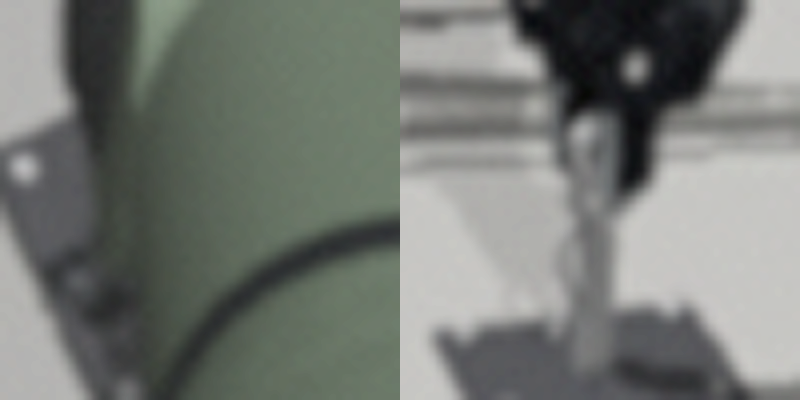

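{"fn": "arm_command", "kwargs": {
  "deltas": [
    [[0, 0, 0], [0, 0, 0], 1.8],
    [[0, 0, 0], [0, 0, 0], 1.6],
    [[0, 0, 0], [0, 0, 0], 1.4],
    [[0, 0, 0], [0, 0, 0], 1.2],
    [[0, 0, 0], [0, 0, 0], 1.0],
    [[0, 0, 0], [0, 0, 0], 0.8],
    [[0, 0, 0], [0, 0, 0], 0.8],
    [[0, 0, 0], [0, 0, 0], 0.8]
  ],
  "newtons": 20
}}

```text
clock: 5.0
position: [0.4757, -0.2289, 0.2606]
tool_rot: [-3.142, 0.0, 0.663]
force: [-1.9, 1.6, 4.6]
grip_width: 0.0116
finger_force: 21.1
```

{"fn": "arm_command", "kwargs": {
  "deltas": [
    [[0, 0, 0], [0, 0, 0], 0.6],
    [[0, 0, 0], [0, 0, 0], 0.6],
    [[0, 0, -0.6], [0, 0, 0], 0.6],
    [[0, 0, -1.2], [0, 0, 0], 0.6],
    [[0, 0, -1.5], [0, 0, 0], 0.6],
    [[0, 0, -1.5], [0, 0, 0], 0.6],
    [[0, 0, -1.5], [0, 0, 0], 0.6],
    [[0, 0, -1.5], [0, 0, 0], 0.6],
    [[0, 0, -1.5], [0, 0, 0], 0.6],
    [[0, 0, -1.5], [0, 0, 0], 0.6],
    [[0, 0, -1.2], [0, 0, 0], 0.6],
    [[0, 0, 0], [0, 0, 0], 0.6],
    [[0, 0, 0], [0, 0, 0], 0.6]
  ],
  "newtons": 70
}}

```text
clock: 6.3
position: [0.4756, -0.2289, 0.3805]
tool_rot: [3.141, -0.0, 0.663]
force: [-0.5, -0.8, -1.0]
grip_width: 0.01
finger_force: 68.4
```

```bash
python3 - <<'E'
from h import *
s=bot.observe();print(s["position"],s["tool_rot"],s["force"],s["qpos"])
p=s["position"]
F={n:bot.grab_frame(n) for n in("top","side")}
for k in("clip_tip","clip_grip"):
  for n in F: print(k,n,[(round(a["p"],2),np.round(a["at"],1)) for a in bot.mark_of(k,F[n])[:2]], proj(F[n],p-[0,0,.159 if k=="clip_grip" else .249]))
def c(n,x,y): return cv2.convertScaleAbs(cv2.resize(cv2.cvtColor(F[n]["frame"],cv2.COLOR_RGB2BGR)[y:y+60,x:x+40],(400,600),interpolation=cv2.INTER_CUBIC),alpha=1.6)
cv2.imwrite("pics/c5.png",np.hstack([c("top",340,185),c("side",338,115)]))
E
```

```text
[ 0.47556915 -0.22894324  0.38049745] [ 3.14138560e+00 -7.52022040e-05  6.62692422e-01] [-0.52419163 -0.78695115 -0.9532943 ] [ 0.48989094  0.40270447 -0.2009432   1.87397625  0.10220086  0.87455085
 -0.66912559]
clip_tip top [] [363.77456713 218.18695944]
clip_tip side [(0.67, array([357.8, 137.5])), (0.46, array([359.5, 163.5]))] [359.07759803 164.49705916]
clip_grip top [(0.2, array([291.7, 249.9]))] [367.8686859  211.91886333]
clip_grip side [(0.56, array([360.5, 136.9]))] [360.36181731 136.08121742]
```

View pics/c5.png

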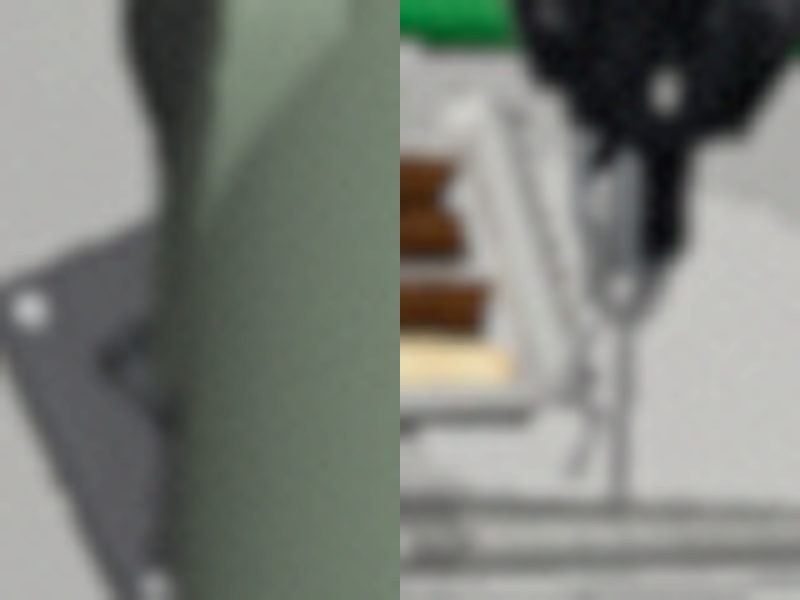

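{"fn": "arm_command", "kwargs": {
  "deltas": [
    [[1.965, -2.353, 0], [0, 0, 0], 0.6],
    [[1.965, -2.353, 0], [0, 0, 0], 0.6],
    [[1.965, -2.353, 0], [0, 0, 0], 0.6],
    [[1.965, -2.353, 0], [0, 0, 0], 0.6],
    [[1.965, -2.353, 0], [0, 0, 0], 0.6],
    [[1.965, -2.353, 0], [0, 0, 0], 0.6],
    [[1.965, -2.353, 0], [0, 0, 0], 0.6],
    [[1.965, -2.353, 0], [0, 0, 0], 0.6],
    [[1.965, -2.353, 0], [0, 0, 0], 0.6],
    [[1.965, -2.353, 0], [0, 0, 0], 0.6],
    [[1.965, -2.353, 0], [0, 0, 0], 0.6],
    [[1.965, -2.353, 0], [0, 0, 0], 0.6],
    [[1.965, -2.353, 0], [0, 0, 0], 0.6],
    [[0, 0, 0], [0, 0, 0.1433], 0.6],
    [[0, 0, 0], [0, 0, 0.1433], 0.6],
    [[0, 0, 0], [0, 0, 0.1433], 0.6],
    [[0, 0, 0], [0, 0, 0.1433], 0.6],
    [[0, 0, 0], [0, 0, 0.1433], 0.6],
    [[0, 0, 0], [0, 0, 0.1433], 0.6],
    [[0, 0, 0], [0, 0, 0.1433], 0.6]
  ]
}}

```text
clock: 8.6
position: [0.4888, 0.1694, 0.3802]
tool_rot: [3.141, 0.0, -0.346]
force: [0.1, -0.1, 0.4]
grip_width: 0.0104
finger_force: 68.4
```

{"fn": "arm_command", "kwargs": {
  "deltas": [
    [[0, 0, 0.5], [0, 0, 0], 0.6],
    [[0, 0, 0.5], [0, 0, 0], 0.6],
    [[0, 0, 0.5], [0, 0, 0], 0.6],
    [[0, 0, 0], [0, 0, 0], 0.6],
    [[0, 0, 0], [0, 0, 0], 0.6],
    [[0, 0, 0], [0, 0, 0], 0.6]
  ]
}}

```text
clock: 9.2
position: [0.4889, 0.1693, 0.3656]
tool_rot: [-3.141, -0.0, -0.34]
force: [0.7, -0.5, 0.1]
grip_width: 0.01
finger_force: 68.4
```

```bash
python3 - <<'E'
from h import *
s=bot.observe();p=s["position"];print(p,s["tool_rot"],s["force"],s["qpos"])
F={n:bot.grab_frame(n) for n in("top","side")}
for k,q in(("tip",p-[0,0,.249]),("hole",[.4887,.1697,.087]),("mid",[.489,.1687,.075])):
  for n in F: print(k,n,proj(F[n],q))
for n in F: print([(k,[(round(a["p"],2),np.round(a["at"],1)) for a in bot.mark_of(k,F[n])[:2]]) for k in("clip_tip","pin_mid","clip_grip")])
def c(n,x,y): return cv2.convertScaleAbs(cv2.resize(cv2.cvtColor(F[n]["frame"],cv2.COLOR_RGB2BGR)[y:y+60,x:x+40],(400,600),interpolation=cv2.INTER_CUBIC),alpha=1.6)
cv2.imwrite("pics/c6.png",np.hstack([c("top",190,200),c("side",332,222)]))
E
```

```text
[0.48891497 0.16930828 0.36561271] [-3.14141566e+00 -8.87763227e-05 -3.39813567e-01] [ 0.65349048 -0.48262382  0.12719458] [-0.37288885  0.40263454 -0.09753273  1.91854346  0.0520039   0.8226147
 -2.40866416]
tip top [210.48016857 229.86487032]
tip side [350.92927917 250.50248004]
hole top [212.41290025 231.57269076]
hole side [350.63191715 261.33659417]
mid top [213.58946986 232.05862154]
mid side [350.35332011 265.26751965]
[('clip_tip', []), ('pin_mid', []), ('clip_grip', [])]
[('clip_tip', [(0.49, array([346.9, 248.5]))]), ('pin_mid', [(0.66, array([353.2, 263.1]))]), ('clip_grip', [(0.67, array([351.5, 212.6]))])]
```

View pics/c6.png

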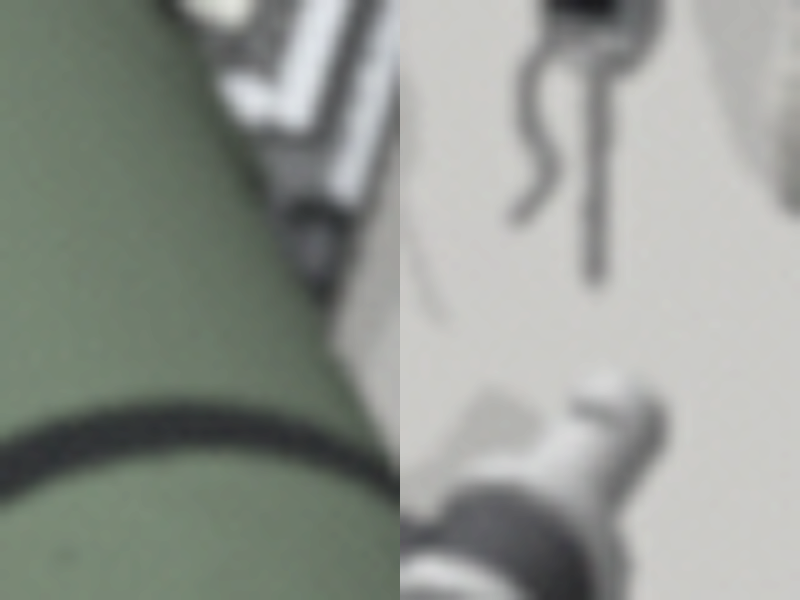

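{"fn": "arm_command", "kwargs": {
  "deltas": [
    [[0, 0, 0.6], [0, 0, 0], 0.6],
    [[0, 0, 0.6], [0, 0, 0], 0.6],
    [[0, 0, 0.6], [0, 0, 0], 0.6],
    [[0, 0, 0.4], [0, 0, 0], 0.6],
    [[0, 0, 0.2], [0, 0, 0], 0.6],
    [[0, 0, 0.1], [0, 0, 0], 0.6],
    [[0, 0, 0], [0, 0, 0], 0.6],
    [[0, 0, 0], [0, 0, 0], 0.6]
  ]
}}

```text
clock: 10.4
position: [0.4889, 0.1694, 0.3407]
tool_rot: [-3.141, -0.0, -0.34]
force: [1.1, -0.5, -0.7]
grip_width: 0.01
finger_force: 68.4
```

{"fn": "arm_command", "kwargs": {
  "deltas": [
    [[0, 0, 0.1], [0, 0, 0], 0.6],
    [[0, 0, 0.1], [0, 0, 0], 0.6],
    [[0, 0, 0.1], [0, 0, 0], 0.6],
    [[0, 0, 0.1], [0, 0, 0], 0.6],
    [[0, 0, 0], [0, 0, 0], 0.6],
    [[0, 0, 0], [0, 0, 0], 0.6]
  ]
}}

```text
clock: 11.0
position: [0.4888, 0.1694, 0.3365]
tool_rot: [-3.142, 0.0, -0.34]
force: [0.1, -0.6, -0.9]
grip_width: 0.0099
finger_force: 68.4
```

{"fn": "arm_command", "kwargs": {
  "deltas": [
    [[0, 0, 0.1], [0, 0, 0], 0.6],
    [[0, 0, 0], [0, 0, 0], 0.6],
    [[0, 0, 0.05], [0, 0, 0], 0.6],
    [[0, 0, 0.05], [0, 0, 0], 0.6],
    [[0, 0, 0], [0, 0, 0], 0.6]
  ]
}}

```text
clock: 11.5
position: [0.4889, 0.1694, 0.3346]
tool_rot: [-3.141, -0.0, -0.34]
force: [1.0, 0.4, 2.5]
grip_width: 0.0105
finger_force: 68.8
```

{"fn": "arm_command", "kwargs": {
  "deltas": [
    [[0, 0, 0.05], [0, 0, 0], 0.6],
    [[0, 0, 0.05], [0, 0, 0], 0.6],
    [[0, 0, 0], [0, 0, 0], 0.6]
  ]
}}

```text
clock: 11.8
position: [0.4888, 0.1696, 0.3334]
tool_rot: [-3.141, 0.0, -0.34]
force: [0.8, 2.5, -2.5]
grip_width: 0.01
finger_force: 68.4
```

{"fn": "arm_command", "kwargs": {
  "deltas": [
    [[0, -0.05, 0.05], [0, 0, 0], 0.6],
    [[0, 0, 0.05], [0, 0, 0], 0.6],
    [[0, 0, 0], [0, 0, 0], 0.6]
  ]
}}

```text
clock: 12.1
position: [0.489, 0.1699, 0.3325]
tool_rot: [-3.141, -0.0, -0.34]
force: [-0.9, 2.8, 0.2]
grip_width: 0.0097
finger_force: 68.6
```

```bash
python3 -c "
from h import *
for i in range(1):
  s=bot.observe();print(s['position'],s['force'],s['moment'])"
```

```text
[0.48903621 0.16993912 0.3324869 ] [-0.92591834  2.82441606  0.1610965 ] [ 0.57974739 -0.25634707  0.04138105]
```

{"fn": "arm_command", "kwargs": {
  "deltas": [
    [[0, -0.06, 0], [0, 0, 0], 0.6],
    [[0, 0, 0.1], [0, 0, 0], 0.6],
    [[0, 0, 0.1], [0, 0, 0], 0.6],
    [[0, 0, 0], [0, 0, 0], 0.6]
  ]
}}

```text
clock: 12.5
position: [0.4891, 0.1705, 0.3303]
tool_rot: [3.142, 0.0, -0.34]
force: [-0.2, 1.8, -1.7]
grip_width: 0.01
finger_force: 68.4
```

{"fn": "arm_command", "kwargs": {
  "deltas": [
    [[0, -0.05, 0.1], [0, 0, 0], 0.6],
    [[0, 0, 0.2], [0, 0, 0], 0.6],
    [[0, 0, 0.2], [0, 0, 0], 0.6],
    [[0, 0, 0.2], [0, 0, 0], 0.6],
    [[0, 0, 0], [0, 0, 0], 0.6]
  ]
}}

```text
clock: 13.0
position: [0.4891, 0.171, 0.323]
tool_rot: [3.141, 0.001, -0.34]
force: [-1.4, 5.0, -4.8]
grip_width: 0.0101
finger_force: 68.3
```

{"fn": "arm_command", "kwargs": {
  "deltas": [
    [[0, -0.1, 0], [0, 0, 0], 0.6],
    [[0, 0, 0], [0, 0, 0], 0.6],
    [[0, 0, 0], [0, 0, 0], 0.6]
  ]
}}

```text
clock: 13.3
position: [0.4895, 0.1717, 0.3233]
tool_rot: [3.141, 0.001, -0.34]
force: [-3.6, 2.9, -3.5]
grip_width: 0.01
finger_force: 68.5
```

{"fn": "arm_command", "kwargs": {
  "deltas": [
    [[-0.07, -0.04, 0], [0, 0, 0], 0.6],
    [[0, 0, 0.1], [0, 0, 0], 0.6],
    [[0, 0, 0.2], [0, 0, 0], 0.6],
    [[0, 0, 0.2], [0, 0, 0], 0.6],
    [[0, 0, 0], [0, 0, 0], 0.6]
  ]
}}

```text
clock: 13.8
position: [0.4891, 0.1724, 0.3182]
tool_rot: [3.141, 0.0, -0.34]
force: [-1.7, 1.1, -1.6]
grip_width: 0.0099
finger_force: 68.6
```

{"fn": "arm_command", "kwargs": {
  "deltas": [
    [[-0.04, -0.02, 0.2], [0, 0, 0], 0.6],
    [[0, 0, 0.2], [0, 0, 0], 0.6],
    [[0, 0, 0.2], [0, 0, 0], 0.6],
    [[0, 0, 0.2], [0, 0, 0], 0.6],
    [[0, 0, 0], [0, 0, 0], 0.6],
    [[0, 0, 0], [0, 0, 0], 0.6]
  ]
}}

```text
clock: 14.4
position: [0.4889, 0.1727, 0.3104]
tool_rot: [3.141, 0.0, -0.34]
force: [-2.3, 0.5, -2.2]
grip_width: 0.0101
finger_force: 68.6
```

{"fn": "arm_command", "kwargs": {
  "deltas": [
    [[-0.06, 0, 0.2], [0, 0, 0], 0.6],
    [[0, 0, 0.2], [0, 0, 0], 0.6],
    [[0, 0, 0.2], [0, 0, 0], 0.6],
    [[0, 0, 0], [0, 0, 0], 0.6],
    [[0, 0, 0], [0, 0, 0], 0.6]
  ]
}}

```text
clock: 14.9
position: [0.4884, 0.1729, 0.3044]
tool_rot: [3.142, -0.0, -0.34]
force: [-0.4, 0.6, -1.6]
grip_width: 0.01
finger_force: 68.5
```

{"fn": "arm_command", "kwargs": {
  "deltas": [
    [[0, 0, 0.15], [0, 0, 0], 0.6],
    [[0, 0, 0.15], [0, 0, 0], 0.6],
    [[0, 0, 0.15], [0, 0, 0], 0.6],
    [[0, 0, 0], [0, 0, 0], 0.6]
  ]
}}

```text
clock: 15.3
position: [0.4886, 0.1731, 0.3003]
tool_rot: [-3.141, -0.001, -0.34]
force: [-0.2, 0.2, 1.6]
grip_width: 0.0097
finger_force: 69.1
```

{"fn": "arm_command", "kwargs": {
  "deltas": [
    [[0, 0, 0.15], [0, 0, 0], 0.6],
    [[0, 0, 0.15], [0, 0, 0], 0.6],
    [[0, 0, 0], [0, 0, 0], 0.6]
  ]
}}

```text
clock: 15.6
position: [0.4885, 0.1731, 0.2972]
tool_rot: [-3.141, -0.001, -0.34]
force: [1.2, 2.2, 0.9]
grip_width: 0.0101
finger_force: 69.0
```

{"fn": "arm_command", "kwargs": {
  "deltas": [
    [[0, 0, 0.15], [0, 0, 0], 0.6],
    [[0, 0, 0.15], [0, 0, 0], 0.6],
    [[0, 0, 0], [0, 0, 0], 0.6]
  ]
}}

```text
clock: 15.9
position: [0.4885, 0.173, 0.2939]
tool_rot: [-3.141, -0.0, -0.34]
force: [1.5, 1.2, -4.2]
grip_width: 0.0097
finger_force: 68.4
```

{"fn": "arm_command", "kwargs": {
  "deltas": [
    [[0, 0, 0.15], [0, 0, 0], 0.6],
    [[0, 0, 0.15], [0, 0, 0], 0.6],
    [[0, 0, 0], [0, 0, 0], 0.6]
  ]
}}

```text
clock: 16.2
position: [0.4884, 0.1729, 0.2907]
tool_rot: [-3.142, -0.0, -0.34]
force: [4.4, 1.9, -12.0]
grip_width: 0.01
finger_force: 68.2
```

{"fn": "arm_command", "kwargs": {
  "deltas": [
    [[0, 0, 0.2], [0, 0, 0], 0.6],
    [[0, 0, 0.2], [0, 0, 0], 0.6],
    [[0, 0, 0.2], [0, 0, 0], 0.6],
    [[0, 0, 0.1], [0, 0, 0], 0.6],
    [[0, 0, 0], [0, 0, 0], 0.6]
  ]
}}

```text
clock: 16.7
position: [0.4881, 0.1729, 0.2837]
tool_rot: [3.141, 0.001, -0.34]
force: [-1.3, 1.5, -1.2]
grip_width: 0.0103
finger_force: 69.4
```

{"fn": "arm_command", "kwargs": {
  "deltas": [
    [[0, 0, 0.1], [0, 0, 0], 0.6],
    [[0, 0, 0.1], [0, 0, 0], 0.6],
    [[0, 0, 0], [0, 0, 0], 0.6]
  ]
}}

```text
clock: 17.0
position: [0.4882, 0.1729, 0.2818]
tool_rot: [3.141, 0.0, -0.34]
force: [-2.2, 1.1, -1.6]
grip_width: 0.01
finger_force: 69.5
```

{"fn": "arm_command", "kwargs": {
  "deltas": [
    [[0, 0, 0.1], [0, 0, 0], 0.6],
    [[0, 0, 0.05], [0, 0, 0], 0.6],
    [[0, 0, 0.05], [0, 0, 0], 0.6],
    [[0, 0, 0], [0, 0, 0], 0.6]
  ]
}}

```text
clock: 17.4
position: [0.4882, 0.173, 0.2799]
tool_rot: [3.142, 0.0, -0.34]
force: [-2.8, 1.1, 0.1]
grip_width: 0.0102
finger_force: 69.6
```

{"fn": "arm_command", "kwargs": {
  "deltas": [
    [[0, 0, 0.05], [0, 0, 0], 0.6],
    [[0, 0, 0.05], [0, 0, 0], 0.6],
    [[0, 0, 0], [0, 0, 0], 0.6]
  ]
}}

```text
clock: 17.7
position: [0.4883, 0.173, 0.2789]
tool_rot: [3.142, 0.0, -0.34]
force: [-3.2, 1.5, 0.1]
grip_width: 0.0098
finger_force: 69.6
```

{"fn": "arm_command", "kwargs": {
  "deltas": [
    [[-0.03, 0, 0.05], [0, 0, 0], 0.6],
    [[0, 0, 0.05], [0, 0, 0], 0.6],
    [[0, 0, 0], [0, 0, 0], 0.6]
  ]
}}

```text
clock: 18.0
position: [0.4881, 0.173, 0.278]
tool_rot: [-3.142, -0.0, -0.34]
force: [-2.1, 1.0, -0.6]
grip_width: 0.0096
finger_force: 69.6
```

{"fn": "arm_command", "kwargs": {
  "deltas": [
    [[-0.03, 0, 0.05], [0, 0, 0], 0.6],
    [[0, 0, 0], [0, 0, 0], 0.6]
  ]
}}

```text
clock: 18.2
position: [0.4879, 0.1731, 0.2776]
tool_rot: [-3.141, -0.0, -0.341]
force: [-1.3, 0.3, 2.9]
grip_width: 0.0097
finger_force: 69.8
```

{"fn": "arm_command", "kwargs": {
  "deltas": [
    [[0, 0, 0.05], [0, 0, 0], 0.6],
    [[0, 0, 0], [0, 0, 0], 0.6]
  ]
}}

```text
clock: 18.4
position: [0.4879, 0.1731, 0.2774]
tool_rot: [-3.141, -0.001, -0.34]
force: [-3.4, -0.3, 9.2]
grip_width: 0.0101
finger_force: 70.6
```

{"fn": "arm_command", "kwargs": {
  "deltas": [
    [[0, 0, 0], [0, 0, 0], 1.2],
    [[0, 0, 0], [0, 0, 0], 1.5],
    [[0, 0, 0], [0, 0, 0], 2.0],
    [[0, 0, 0], [0, 0, 0], 2.5],
    [[0, 0, 0], [0, 0, 0], 3.0],
    [[0, 0, 0], [0, 0, 0], 3.0],
    [[0, 0, -0.5], [0, 0, 0], 3.0],
    [[0, 0, -1.5], [0, 0, 0], 3.0],
    [[0, 0, -2.5], [0, 0, 0], 3.0],
    [[0, 0, -2.5], [0, 0, 0], 3.0],
    [[0, 0, -2.5], [0, 0, 0], 3.0],
    [[0, 0, -2.5], [0, 0, 0], 3.0],
    [[0, 0, 0], [0, 0, 0], 3.0],
    [[0, 0, 0], [0, 0, 0], 3.0]
  ]
}}

```text
clock: 19.8
position: [0.4877, 0.1731, 0.3974]
tool_rot: [-3.141, -0.001, -0.34]
force: [-0.6, -0.0, -0.9]
grip_width: 0.0297
finger_force: 0.0
```

```bash
python3 - <<'E'
from h import *
F={n:bot.grab_frame(n) for n in("top","side")}
print(bot.observe()["force"],bot.observe()["position"])
def c(n,x,y): return cv2.convertScaleAbs(cv2.resize(cv2.cvtColor(F[n]["frame"],cv2.COLOR_RGB2BGR)[y:y+60,x:x+40],(400,600),interpolation=cv2.INTER_CUBIC),alpha=1.6)
cv2.imwrite("pics/c7.png",np.hstack([c("top",190,200),c("side",332,232)]))
E
```

```text
[-0.14897939 -0.11547049  0.30586291] [0.48751422 0.17304734 0.39635948]
```

View pics/c7.png

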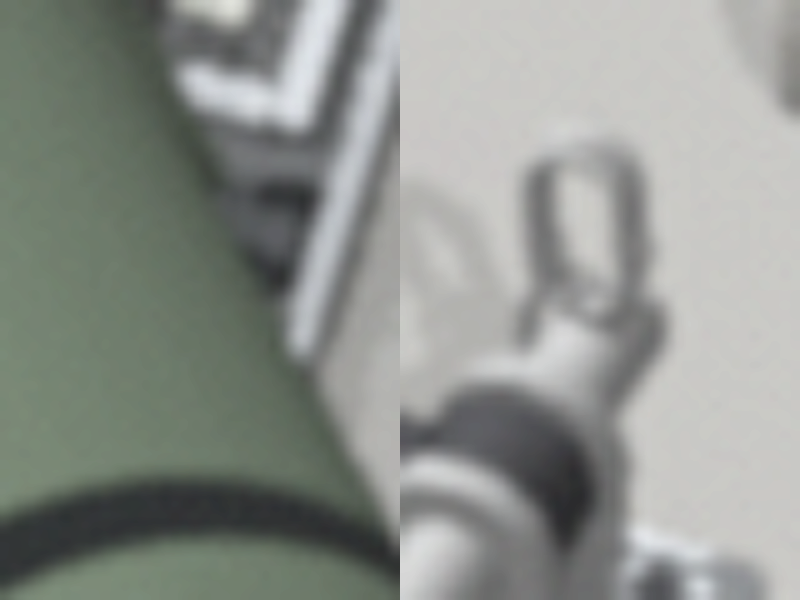

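The picture shows the loop upright and sitting on the pin at about px (350, 256), with the bow going down the pin's left side and the gripper well clear.

```bash
python3 -c "
from workcell import bot
print(bot.job_done())"
```

```text
the job is handed in; nothing more can be done
None
```

The cotter is pinned through the pivot pin's cross hole, snapped over, seated on the pin and released. I handed the job in at about 20 s; no verdict came back. The highest force I read at the wrist while pinning was about 13 N, and the shaker and cups were never approached.

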